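# Open the long card box in the records room

### The arm

A 7-joint arm with a two-finger parallel gripper is mounted at the origin on the work surface. World frame = base frame: x ahead of the robot, y to its left, z up, the work surface at z = 0. Lengths are in mm, angles in rad, forces in N, time in s.
With the tool pointing down it reaches from about 400 to 875 mm from the base axis. Payload 4.4 kg.
Tool frame: the origin (TCP) lies at the very end of the fingers, on their centre line; the grasp point (between the pads) lies 19 mm behind it (ctrl.grip_point_offset is the distance from the TCP to the grasp point, in mm); z points along the fingers, y is the line along which they close (so a half turn about z gives the same grasp; the last joint's range is limited). The gripper opens to 85 mm and grips with 20 to 120 N. Pads are 22 mm wide; open, the fingers measure 114 mm over their backs; the gripper's body (76 mm by 85 mm) begins 54 mm behind the grasp point. The pads swing forward as they close: fully open they stand 13 mm farther back than shut.
Start: joints at [1.123, 0.628, 0.038, 1.517, -0.027, 0.996, -0.02], TCP at [242.213, -603.201, 231.313] pointing down, gripper open.
Joint ranges: [-3.06, 3.06], [-0.37, 2.12], [-1.25, 1.32], [0.18, 2.47], [-1.1, 4.24], [0.23, 1.98], [-2.94, 2.94]. Speed limits (rad/s): [2.57, 2.57, 3.14, 3.14, 3.14, 3.14, 3.14].

### API

Orientations are given as [roll, pitch, yaw] about the fixed x, y, z axes, in that order (R = Rz(yaw) Ry(pitch) Rx(roll)).
In Python, from cell import ctrl gives the robot as it stands.
- The arm moves only by the tool jog_arm, never from a script. Its argument "increments" is one flat list of numbers, 7 for each row, row after row: the finger opening in cm, from 0 to 8.54, then the shift along the tool's x, y, z in cm, then the turn, a rotation vector about the tool's x, y, z in degrees. In form: [fingers, x, y, z, rx, ry, rz, fingers, x, y, z, rx, ry, rz, ...]. A call has 1 to 20 rows; each row is the pose to reach, as a shift and turn from the pose commanded when the call began, along the tool's axes at that moment; what a row does not reach only later rows make up. A row lasts 1/10 s, in which the tool goes at most 50 mm and 8.59 degrees, less where a joint would pass 70% of its speed; a pose out of reach is approached as far as the arm can. A call with a gripper value outside its range is refused whole. The fingers move at their own pace and stop on an object; the grip force is fixed at half the most. Time passes only in rows, so rows that repeat a pose let the fingers close. It gives the time, the measured TCP pose, the force, the opening and the grip force at its end, in the units of the state.
- ctrl.read_state(): the state, without advancing time (a new reading comes with each control period).
- ctrl.get_image(name): name is "scene" or "top" or "wrist"; returns the picture (480x640x3 uint8, red, green, blue); there is no depth.
- ctrl.camera_params(name): a dict with "fx", "fy", "cx", "cy" (pixels), "extrinsics" (4x4, takes a point from world to camera coordinates). Camera axes: x right, y down, z forward; pixel columns grow to the right and rows downward; lengths in mm; the calibration is good to about 2 mm. A picture is of the moment at which its call begins: read the wrist's pose just before it. camera_params takes no time and is no camera call; for the wrist camera it gives the pose at the moment of the call.
- ctrl.finish_job(): hands the job in; it is judged then, once.
The state is a dict: "clock": time; "qpos": joint angles; "qd": joint speeds; "tau": joint torques, N m; "eef_pos": TCP position; "tool_rot": TCP orientation; "force": force on the tool from outside, world axes, zero at the start; "torque": the same for the moment, N m; "width": finger opening in mm; "gripper_force": force on a finger pad.
Only numpy, scipy, OpenCV 4.12 (cv2) and the standard library are available. Lean on these libraries where they do the work, as an engineer would, in place of code of your own. Each camera call takes 0.05 s, during which the arm holds its last target. There are 200 camera calls.

### The job

Open the long wooden card box: lift the grip end of its sliding lid over the stop lip, slide it out past that lip until its other end is clear of the grooves, and lay it gently, flat and grip up, in the middle of the cork mat. Leave the short box where it stands, closed.

Things in the scene. Friction and masses are not known exactly. Their poses are not given: they have to be found in the camera images.
- box: Long wooden card box, fixed, 190 (x) by 110 by 66 mm; origin: centre of underside. Its lid lies on ledges 60 mm up, 3 mm side play. Stop lip at the -x end (faces robot): 6 mm above the ledges. Grooves over the lid edges only in the last 53 mm at +x (82 mm high), 10 mm vertical play. Lift the lid's -x end 8 to 15 mm, slide it 50 to 60 mm to the box's -x: it is free to lift up.
- lid: Loose plywood lid of the long box: 168 (x) by 88 (y) by 6 mm thick, about 0.1 kg. Origin: centre of its underside, z up; axes along the box's at the start. On it stands a dark upright grip, 14 (x) by 24 (y) by 26 mm high, centred at x = -60 mm, y = 0, from 6 to 32 mm above the origin.
- mat: Flat cork mat fixed on the counter between the boxes, 240 mm (x) by 200 mm (y) by 3 mm thick. Origin at the centre of its underside.
- short_box: The short box, a bystander: same wood, width, grip and grooves as the long box but only 120 mm long, its lid shut; loose, about 1.2 kg. Origin at the centre of its underside. Either box may stand on the left or the right.
There are look-alikes about, which are no part of the job. There is more than one size of the lid; the one meant has the size given above.

How it is judged:
By the outcome, as a careful person would: the job done as asked, in the order asked, and still so for the second after the job is handed in, with the robot touching nothing.
It also fails if it takes over 40 s, if anything falls off the work surface, if the arm or the gripper's body presses on something with over 40 N, if the wrist force passes 120 N, or if a joint passes its speed limit or range.

## Working session

There is one attempt and no reset: what is moved stays moved. The work goes in short steps, Python scripts to look and compute and a tool call to move; the robot and the scene stay as the last step left them, time stands still between calls to the robot, and variables do not carry over. Pictures are saved under pics/ and viewed, at most 10 in all, crops included, and the job is handed in when it is done.

Besides the shell and the picture viewer there is one more tool, called after "Call:" as name(argument=value, ...) on one line, values as JSON. jog_arm: Moves the arm, as the interface text tells. Its arguments: {"type":"object","properties":{"increments":{"type":"array","items":{"type":"number"}}},"required":["increments"]}

```bash
mkdir -p pics; ls
cat > h.py <<'E'
import numpy as np, cv2
from cell import ctrl
def snap(n,f):
    p=ctrl.camera_params(n); im=ctrl.get_image(n)[:,:,::-1].copy(); cv2.imwrite('pics/'+f,im)
    np.save('pics/'+f+'.npy',np.r_[np.ravel(p['extrinsics']),p['fx'],p['fy'],p['cx'],p['cy']]); return im
def ray(f,u,v,z):
    a=np.load('pics/'+f+'.npy'); E=a[:16].reshape(4,4); fx,fy,cx,cy=a[16:]
    d=E[:3,:3].T@np.array([(u-cx)/fx,(v-cy)/fy,1]); o=-E[:3,:3].T@E[:3,3]
    return o+d*(z-o[2])/d[2]
def proj(f,P):
    a=np.load('pics/'+f+'.npy'); E=a[:16].reshape(4,4); fx,fy,cx,cy=a[16:]
    c=E[:3,:3]@np.array(P)+E[:3,3]; return np.array([fx*c[0]/c[2]+cx,fy*c[1]/c[2]+cy])
E
python3 -c "
from h import *
snap('top','top1.png');snap('scene','sc1.png')
s=ctrl.read_state();print(s['clock'],s['eef_pos'],s['tool_rot'],s['width'],s['force'])"
```

```text
pics
0.1 [ 242.00092931 -602.67339127  230.46980288] [-3.13986543e+00  1.57896065e-05  3.81797446e-01] 85.68384337609734 [-0.43648102 -0.08629431 -0.46361373]
```

View pics/top1.png

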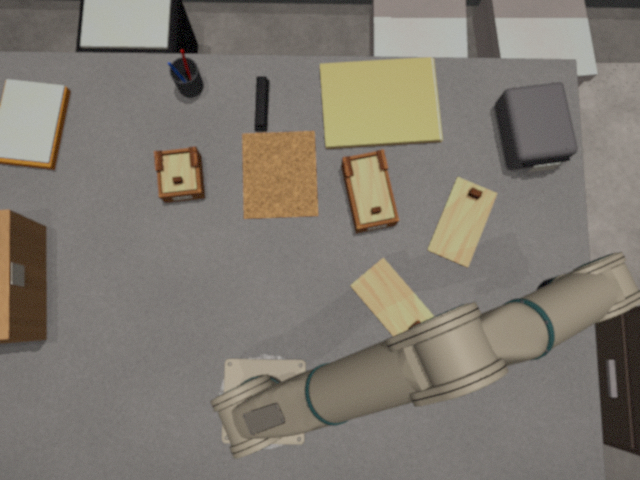

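View pics/sc1.png

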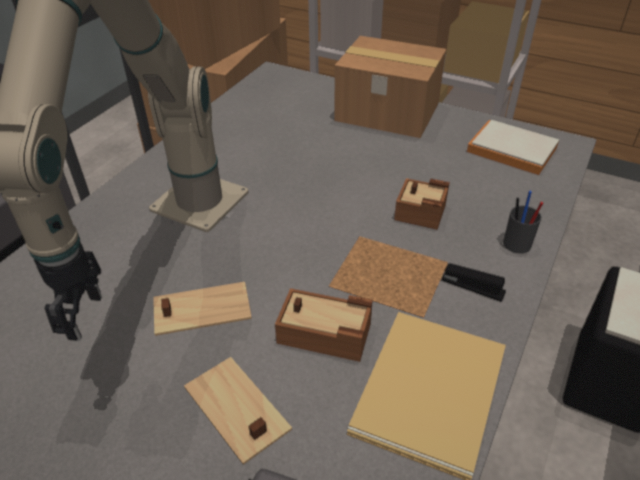

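Top view: candidates for the lid are the one in the long box (371,190; grip 376,210), the one in the short box (180,170), and two loose boards (463,220) and (392,295). I choose the one in the long box, on the right. The mat is at (280,174).

```bash
cat > m.py <<'E'
from h import *
im=cv2.imread('pics/top1.png'); hsv=cv2.cvtColor(im,cv2.COLOR_BGR2HSV)
def big(mask,x0,y0,x1,y1):
    m=np.zeros_like(mask); m[y0:y1,x0:x1]=mask[y0:y1,x0:x1]
    c=max(cv2.findContours(m,cv2.RETR_EXTERNAL,cv2.CHAIN_APPROX_NONE)[0],key=cv2.contourArea); return cv2.minAreaRect(c)
def show(name,r,z):
    print(name,np.round(r[0],1)); 
    q=np.array([ray('top1.png',*p,z)[:2] for p in cv2.boxPoints(r)]); e=q[1]-q[0]; g=q[2]-q[1]
    print(' ctr',q.mean(0).round(1),'sides',np.hypot(*e).round(1),np.hypot(*g).round(1),'dir',np.degrees(np.arctan2(e[1],e[0])).round(1),np.degrees(np.arctan2(g[1],g[0])).round(1))
print(hsv[190,365],hsv[210,376],hsv[160,350],hsv[174,280])
lid=((hsv[...,2]>150)&(hsv[...,1]>50)).astype(np.uint8)*255
show('lid',big(lid,338,150,402,235),66)
dark=(hsv[...,2]<110).astype(np.uint8)*255
show('grip',big(dark,367,203,384,217),92)
box=((hsv[...,1]>75)).astype(np.uint8)*255
show('box',big(box,335,148,405,235),60)
show('mat',big(box,235,126,325,222),3)
cv2.imwrite('pics/crop1.png',np.hstack([cv2.resize(im[140:240,330:410],None,fx=5,fy=5,interpolation=2),cv2.resize(cv2.imread('pics/sc1.png')[280:365,265:385],(400,283)).repeat(1,0)[:500] if 0 else cv2.copyMakeBorder(cv2.resize(cv2.imread('pics/sc1.png')[280:365,265:385],(400,283)),0,217,0,0,0)]))
E
python3 m.py
```

```text
[ 25  70 182] [ 11 178  93] [ 13 143 102] [ 16 121 167]
lid [370.2 189.5]
 ctr [ 538.5 -262.3] sides 90.5 169.2 dir -76.1 -168.2
grip [375.5 210.5]
 ctr [ 476.1 -273.1] sides 22.7 12.9 dir -89.1 179.7
box [369.4 190.9]
 ctr [ 536.6 -260.8] sides 120.2 205.9 dir -76.8 -168.9
mat [278.9 173.9]
 ctr [595.9 -21.6] sides 205.9 243.8 dir -86.8 -177.0
```

View pics/crop1.png

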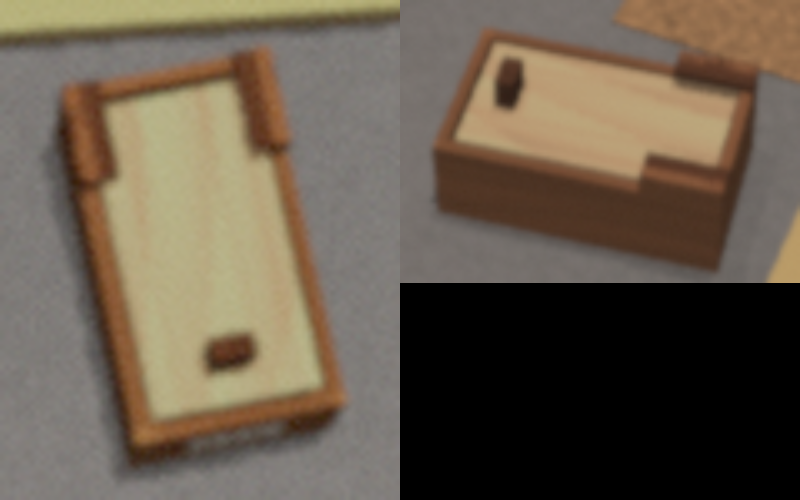

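The crop shows the long box with its lid: 169 x 90 mm as measured, grip at the near end, grooves at the far end. It is the right lid. Next I move above the grip and look from near.

```bash
cat >> h.py <<'E'
from scipy.spatial.transform import Rotation as Ro
def to(P,yaw,pitch=0):
    """increments (cm,deg) from the measured pose to P, yaw/pitch (deg); pitch tilts tool about box y (Rz Ry Rx(pi))"""
    s=ctrl.read_state(); R0=Ro.from_euler('xyz',s['tool_rot']); R1=Ro.from_euler('xyz',[180,pitch,yaw],degrees=True)
    print('inc',(R0.inv().apply(np.array(P)-s['eef_pos'])/10).round(2),(R0.inv()*R1).as_rotvec(degrees=True).round(2))
E
python3 -c "
from h import *
to([478,-274,190],11.8)"
```

```text
inc [ 34.15 -21.7    4.08] [-1.000e-01  1.000e-02  1.008e+01]
```

Call:
jog_arm(increments=[8.5,4,-2.5,0,0,0,2,8.5,8,-5,0.5,0,0,4,8.5,12,-7.5,1,0,0,6,8.5,16,-10,1.5,0,0,8,8.5,20,-12.5,2,0,0,10,8.5,24,-15,2.5,0,0,10,8.5,28,-17.7,3,0,0,10,8.5,31,-19.8,3.5,0,0,10,8.5,33,-21,4,0,0,10,8.5,34.15,-21.7,4.1,0,0,10,8.5,34.15,-21.7,4.1,0,0,10,8.5,34.15,-21.7,4.1,0,0,10,8.5,34.15,-21.7,4.1,0,0,10])

```text
clock: 1.4
eef_pos: [477.1, -276.6, 190.6]
tool_rot: [3.14, 0.001, 0.204]
force: [-0.4, -0.0, -1.4]
width: 85.2
gripper_force: 0.0
```

```bash
python3 -c "
from h import *
snap('wrist','w1.png');s=ctrl.read_state();print(s['clock'],s['eef_pos'],np.degrees(s['tool_rot']),s['force'])"
```

```text
1.45 [ 477.2307876  -276.50684701  190.58009186] [1.79945555e+02 1.83405272e-02 1.16973413e+01] [-0.09417069 -0.88511664  0.08053914]
```

View pics/w1.png

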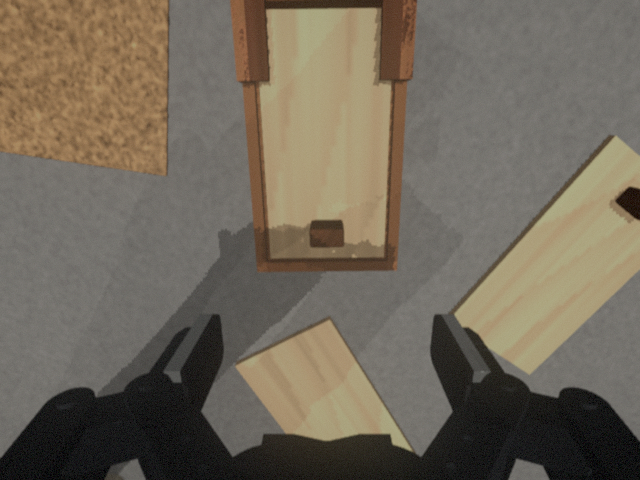

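The wrist view shows the box's near end with lip at (327,266) and the grip at (326,233). The light lid edges are at about x=265 and x=388.

```bash
cat > w.py <<'E'
from h import *
f='w1.png'; im=cv2.imread('pics/'+f); hsv=cv2.cvtColor(im,cv2.COLOR_BGR2HSV); r=im[...,2].astype(int)
L=[];Rr=[]
for y in range(100,205,5):
    row=hsv[y,245:410,1]; lo=np.where((hsv[y,:,2]>140)&(np.arange(640)>245)&(np.arange(640)<410))[0]
    L.append(ray(f,lo[0],y,66)[:2]);Rr.append(ray(f,lo[-1]+1,y,66)[:2])
for q in (L,Rr):
    v=cv2.fitLine(np.array(q,np.float32),cv2.DIST_HUBER,0,.01,.01).ravel(); print('edge dir',np.degrees(np.arctan2(v[1]*np.sign(v[0]),abs(v[0]))).round(2),'pt',v[2:].round(1))
mid=(np.mean(L,0)+np.mean(Rr,0))/2; print('lid mid',mid.round(1),'width',np.mean(np.hypot(*(np.array(L)-Rr).T)).round(1))
g=(hsv[205:252,295:360,2]<110).astype(np.uint8)
n,l,st,c=cv2.connectedComponentsWithStats(g); print(st[1:],c[1:])
k=1+np.argmax(st[1:,4]); x,y,w,h=st[k,:4]; x+=295;y+=205
print('grip px',x,y,w,h); 
for z,v in((92,y),(66,y+h),(92,y+h)):print(z,ray(f,x,v,z).round(1),ray(f,x+w,v,z).round(1))
lines=im[205:260,320:334].mean(1).round(0).astype(int); print([tuple(a) for a in lines[::2]])
E
python3 w.py
```

```text
edge dir 12.58 pt [ 536.2 -219. ]
edge dir 12.48 pt [ 543.  -308.1]
lid mid [ 535.8 -264.4] width 88.4
[[ 14  15  36  28 936]] [[31.02991453 28.6474359 ]]
grip px 309 220 36 28
92 [ 490.9 -262.    92. ] [ 495.9 -285.8   92. ]
66 [ 461.7 -266.4   66. ] [ 467.3 -293.6   66. ]
92 [ 471.1 -265.8   92. ] [ 476.2 -290.3   92. ]
[(np.int64(124), np.int64(160), np.int64(173)), (np.int64(125), np.int64(161), np.int64(172)), (np.int64(126), np.int64(162), np.int64(173)), (np.int64(124), np.int64(161), np.int64(172)), (np.int64(122), np.int64(158), np.int64(172)), (np.int64(123), np.int64(159), np.int64(172)), (np.int64(123), np.int64(159), np.int64(173)), (np.int64(99), np.int64(132), np.int64(146)), (np.int64(43), np.int64(59), np.int64(74)), (np.int64(40), np.int64(56), np.int64(70)), (np.int64(38), np.int64(53), np.int64(68)), (np.int64(39), np.int64(55), np.int64(69)), (np.int64(42), np.int64(61), np.int64(83)), (np.int64(48), np.int64(67), np.int64(93)), (np.int64(47), np.int64(66), np.int64(94)), (np.int64(48), np.int64(66), np.int64(92)), (np.int64(46), np.int64(64), np.int64(89)), (np.int64(45), np.int64(63), np.int64(87)), (np.int64(44), np.int64(61), np.int64(86)), (np.int64(42), np.int64(59), np.int64(80)), (np.int64(41), np.int64(56), np.int64(77)), (np.int64(62), np.int64(83), np.int64(102)), (np.int64(84), np.int64(110), np.int64(130)), (np.int64(86), np.int64(114), np.int64(133)), (np.int64(83), np.int64(109), np.int64(129)), (np.int64(84), np.int64(111), np.int64(130)), (np.int64(68), np.int64(91), np.int64(110)), (np.int64(40), np.int64(54), np.int64(72))]
```

```bash
python3 -c "
from h import *
to([480,-276.7,70],12.5)"
```

```text
inc [ 0.27  0.06 12.06] [ 0.05  0.02 -0.8 ]
```

Call:
jog_arm(increments=[6,0.27,0.06,3,0,0,-0.8,5,0.27,0.06,6,0,0,-0.8,5,0.27,0.06,8.5,0,0,-0.8,5,0.27,0.06,10.5,0,0,-0.8,5,0.27,0.06,11.6,0,0,-0.8,5,0.27,0.06,12.0,0,0,-0.8,5,0.27,0.06,12.0,0,0,-0.8,5,0.27,0.06,12.0,0,0,-0.8])

```text
clock: 2.25
eef_pos: [481.6, -275.2, 71.2]
tool_rot: [3.14, -0.001, 0.221]
force: [0.1, -0.3, 0.4]
width: 50.1
gripper_force: 0.0
```

```bash
python3 -c "
from h import *
to([480,-276.7,70],12.5);snap('wrist','w2.png');s=ctrl.read_state();print(s['clock'],s['eef_pos'],np.degrees(s['tool_rot']),s['force'],s['width'])"
```

```text
inc [-0.19  0.11  0.12] [ 0.07 -0.08  0.15]
2.3 [ 481.74617213 -275.15135553   71.35531502] [ 1.79922078e+02 -9.04262128e-02  1.26626385e+01] [-0.05947971  0.34927583 -0.71624746] 50.11211519202266
```

View pics/w2.png

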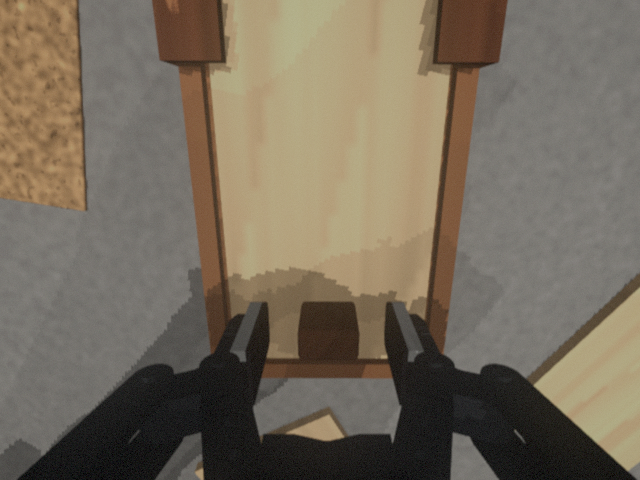

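The wrist picture shows the grip (300–358, 330) between the fingers (265 and 388), about 1 mm off centre. I correct that and close.

Call:
jog_arm(increments=[5,-0.15,0.1,0.1,0,0,0,3.5,-0.15,0.1,0.1,0,0,0,2.8,-0.15,0.1,0.1,0,0,0,2.4,-0.15,0.1,0.1,0,0,0,1.5,-0.15,0.1,0.1,0,0,0,1,-0.15,0.1,0.1,0,0,0,1,-0.15,0.1,0.1,0,0,0,1,-0.15,0.1,0.1,0,0,0])

```text
clock: 3.1
eef_pos: [480.0, -276.1, 69.8]
tool_rot: [3.141, -0.0, 0.221]
force: [-0.8, 0.3, 6.8]
width: 22.8
gripper_force: 59.3
```

Call:
jog_arm(increments=[1,0.02,0,-0.2,0,-0.6,0,1,0.03,0,-0.4,0,-1.2,0,1,0.04,0,-0.6,0,-1.8,0,1,0.05,0,-0.8,0,-2.6,0,1,0.05,0,-0.98,0,-3.2,0,1,0.05,0,-0.98,0,-3.2,0,1,0.05,0,-0.98,0,-3.2,0])

```text
clock: 3.8
eef_pos: [480.3, -275.7, 79.1]
tool_rot: [-3.142, 0.056, 0.221]
force: [0.1, 0.5, -0.2]
width: 22.8
gripper_force: 58.8
```

```bash
python3 -c "
from h import *
a=snap('wrist','w3.png');b=snap('scene','sc3.png');s=ctrl.read_state();print(s['clock'],s['eef_pos'],np.degrees(s['tool_rot']),s['force'],s['torque'],s['width'])
cv2.imwrite('pics/c3.png',np.hstack([cv2.resize(a,(400,300)),cv2.resize(b[250:370,260:420],(400,300))]))"
```

```text
3.9 [ 480.01930695 -275.85586611   79.01119583] [-179.99068708    3.216061     12.6606722 ] [ 0.18852408 -0.08843948 -0.89038431] [-0.03661405 -0.05820407  0.0011311 ] 22.60804676605992
```

View pics/c3.png

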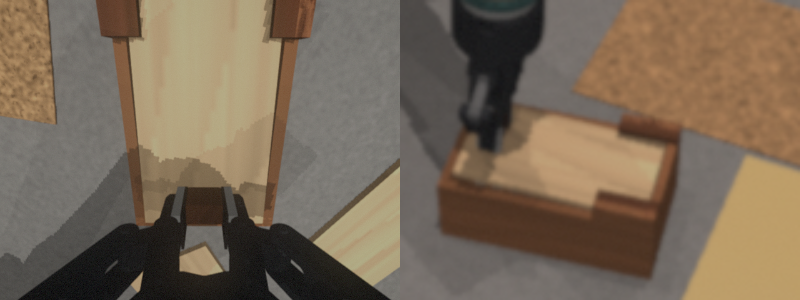

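The lid's near end is raised above the lip and held; the force equals its weight. Now I slide it out 57 mm horizontally.

Call:
jog_arm(increments=[1,-0.5,0,0.03,0,0,0,1,-1.1,0,0.06,0,0,0,1,-1.7,0,0.09,0,0,0,1,-2.3,0,0.13,0,0,0,1,-2.9,0,0.16,0,0,0,1,-3.5,0,0.19,0,0,0,1,-4.1,0,0.23,0,0,0,1,-4.7,0,0.26,0,0,0,1,-5.3,0,0.29,0,0,0,1,-5.7,0,0.32,0,0,0,1,-5.7,0,0.32,0,0,0,1,-5.7,0,0.32,0,0,0])

```text
clock: 5.1
eef_pos: [424.8, -288.4, 79.1]
tool_rot: [3.141, 0.055, 0.221]
force: [-0.3, -0.4, -0.7]
width: 22.9
gripper_force: 58.8
```

```bash
python3 -c "
from h import *
a=snap('wrist','w4.png');b=snap('scene','sc4.png');s=ctrl.read_state();print(s['clock'],s['eef_pos'],np.degrees(s['tool_rot']),s['force'],s['torque'],s['width'])
cv2.imwrite('pics/c4.png',np.hstack([cv2.resize(a,(400,300)),cv2.resize(b[250:370,260:420],(400,300))]))"
```

```text
5.2 [ 425.02025791 -288.26751391   79.09829739] [179.9922627    3.17296995  12.69298558] [-1.23276335  0.09605821 -1.10972919] [ 0.00043526 -0.05468275  0.00129655] 23.087289716969842
```

View pics/c4.png

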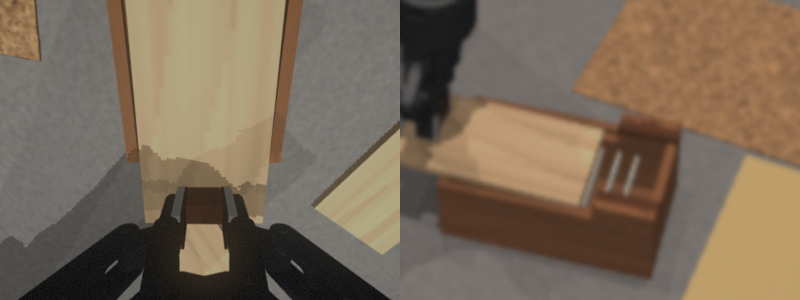

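The lid's far end has cleared the grooves and the cards are visible. I lift straight up and level.

Call:
jog_arm(increments=[1,-0.03,0,-0.5,0,0,0,1,-0.06,0,-1.2,0,0,0,1,-0.11,0,-2,0,0,0,1,-0.17,0,-3,0,0,0,1,-0.22,0,-4,0,1,0,1,-0.28,0,-5,0,2,0,1,-0.34,0,-6,0,3.2,0,1,-0.4,0,-7,0,3.2,0,1,-0.4,0,-7,0,3.2,0,1,-0.4,0,-7,0,3.2,0])

```text
clock: 6.2
eef_pos: [424.7, -288.5, 149.5]
tool_rot: [3.141, -0.001, 0.221]
force: [-0.7, -0.3, -1.3]
width: 22.9
gripper_force: 58.8
```

```bash
python3 -c "
from h import *
s=ctrl.read_state();print(s['clock'],s['eef_pos'],np.degrees(s['tool_rot']),s['force'],s['torque'],s['width'])
to([536,-24.8,120],3)"
```

```text
6.2 [ 424.7048301  -288.46626485  149.51444061] [ 1.79976378e+02 -3.41410276e-02  1.26688050e+01] [-0.67108665 -0.30556984 -1.2601838 ] [-0.05393252  0.06034467  0.0227802 ] 22.86192438951464
inc [ 16.64 -23.29   2.95] [ 0.02 -0.04  9.67]
```

Call:
jog_arm(increments=[1,0.4,-0.5,0,0,0,0,1,1,-1.4,0,0,0,0.5,1,2,-2.8,0,0,0,1,1,3.2,-4.5,0,0,0,2,1,4.5,-6.3,0,0,0,3,1,5.8,-8.1,0,0,0,4,1,7.1,-9.9,0,0,0,5,1,8.4,-11.7,0,0,0,6,1,9.7,-13.6,0,0,0,7,1,11,-15.4,0.3,0,0,8,1,12.3,-17.2,0.8,0,0,8.8,1,13.6,-19,1.3,0,0,9.3,1,14.8,-20.7,1.8,0,0,9.7,1,15.7,-22,2.3,0,0,9.7,1,16.3,-22.8,2.7,0,0,9.7,1,16.6,-23.2,2.9,0,0,9.7,1,16.64,-23.3,2.95,0,0,9.7,1,16.64,-23.3,2.95,0,0,9.7])

```text
clock: 8.0
eef_pos: [535.5, -25.3, 119.7]
tool_rot: [3.141, 0.0, 0.051]
force: [-0.6, 0.4, -0.4]
width: 22.6
gripper_force: 58.8
```

```bash
cat > c5.py <<'E'
from h import *
a=snap('wrist','w5.png');b=snap('top','top5.png');c=snap('scene','sc5.png');s=ctrl.read_state();print(s['clock'],s['eef_pos'],np.degrees(s['tool_rot']),s['force'],s['torque'],s['width'])
to([536,-24.8,16],3)
cv2.imwrite('pics/c5.png',np.hstack([cv2.resize(a,(400,300)),cv2.resize(c[200:350,300:500],(400,300))]))
E
python3 c5.py
```

```text
8.15 [535.58940785 -25.61329782 119.96117758] [ 1.79973848e+02 -1.19001836e-02  2.87935112e+00] [ 0.44783275  0.2082061  -0.89010754] [0.00396457 0.05967499 0.01069444] 22.539352188363043
inc [ 0.04 -0.08 10.4 ] [ 0.03 -0.01 -0.12]
```

View pics/c5.png

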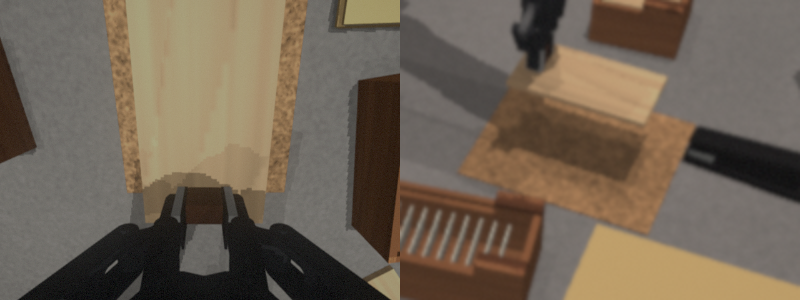

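The lid is held level over the mat, with even margins left and right (127–147 and 265–285). I lower it gently.

Call:
jog_arm(increments=[1,0.04,-0.06,1,0,0,0,1,0.04,-0.06,2.5,0,0,0,1,0.04,-0.06,4,0,0,0,1,0.04,-0.06,5.5,0,0,0,1,0.04,-0.06,7,0,0,0,1,0.04,-0.06,8.2,0,0,0,1,0.04,-0.06,9.2,0,0,0,1,0.04,-0.06,9.8,0,0,0,1,0.04,-0.06,10.2,0,0,0,1,0.04,-0.06,10.4,0,0,0,1,0.04,-0.06,10.4,0,0,0,1,0.04,-0.06,10.4,0,0,0])

```text
clock: 9.35
eef_pos: [536.4, -23.9, 16.1]
tool_rot: [3.142, -0.001, 0.052]
force: [0.1, 0.6, -1.0]
width: 22.9
gripper_force: 58.8
```

Call:
jog_arm(increments=[1,0,0,0.06,0,0,0,1,0,0,0.12,0,0,0,1,0,0,0.18,0,0,0,1,0,0,0.24,0,0,0,1,0,0,0.3,0,0,0,1,0,0,0.3,0,0,0,1,0,0,0.3,0,0,0])

```text
clock: 10.05
eef_pos: [536.1, -23.9, 12.8]
tool_rot: [-3.142, -0.0, 0.052]
force: [0.3, -0.2, 0.5]
width: 22.8
gripper_force: 59.1
```

Contact is light (about 1.5 N). I release and rise.

Call:
jog_arm(increments=[2.6,0,0,0.02,0,0,0,3,0,0,0.02,0,0,0,3.5,0,0,0.02,0,0,0,4.5,0,0,0.02,0,0,0,5,0,0,0.02,0,0,0,5,0,0,-0.5,0,0,0,5,0,0,-2,0,0,0,5,0,0,-4,0,0,0,5,0,0,-7,0,0,0,5,0,0,-10,0,0,0,5,-3,0,-13,0,0,0,5,-6,0,-16,0,0,0,5,-9,0,-18,0,0,0,5,-12,0,-18,0,0,0,5,-12,0,-18,0,0,0])

```text
clock: 11.55
eef_pos: [411.7, -30.3, 193.5]
tool_rot: [-3.141, 0.003, 0.051]
force: [0.3, 0.1, -1.0]
width: 50.0
gripper_force: 0.0
```

```bash
python3 -c "
from h import *
b=snap('top','top6.png');a=snap('scene','sc6.png');s=ctrl.read_state();print(s['clock'],s['eef_pos'],s['force'],s['width'])
cv2.imwrite('pics/c6.png',np.hstack([cv2.resize(b[120:240,140:300],(400,300)),cv2.resize(a[170:350,265:505],(400,300))]))"
```

```text
11.65 [416.37435421 -30.12679538 193.37456012] [ 0.85394145  0.1491792  -0.20868244] 50.3005629333664
```

View pics/c6.png

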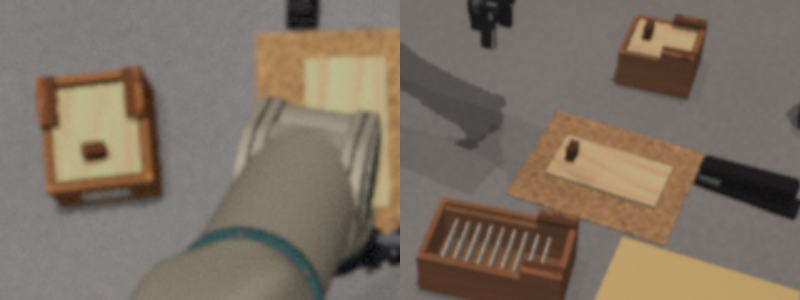

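The lid lies flat, grip up, in the middle of the mat. The long box is open and the short box is shut where it stood. I check the centring by number and then hand in.

```bash
python3 -c "
from h import *
im=cv2.imread('pics/sc6.png')
pts=[(548,168),(570,135),(673,168),(656,206)]   # lid corners in right crop
mt=[(508,192),(560,111),(704,153),(666,242)]
f=lambda q,z:np.array([ray('sc6.png',(x-400)*.6+265,y*.6+170,z)[:2] for x,y in q])
a,b=f(pts,9),f(mt,3)
print(a.mean(0),b.mean(0),np.hypot(*(a-np.roll(a,1,0)).T))"
```

```text
[600.62331249 -19.633131  ] [598.48744817 -22.17478907] [168.87322721  80.18158819 164.64101221  83.52073835]
```

Centred to within about 3 mm.

```bash
python3 -c "
from cell import ctrl
print(ctrl.finish_job())"
```

```text
the job is handed in; nothing more can be done
None
```

The long box is open and its lid lies flat, grip up, within about 3 mm of the mat's centre; the short box was not touched, and the job was handed in at about 11.7 s.

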